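Zero-check a coating gauge and take a paint reading on a gear housing

TASK

Take the pen-type paint thickness gauge out of its bench stand and check its zero first: set its spring probe squarely on the bare steel plate, probe pushed part-way in, for about a second. Then set the probe inside the inked ring on the sloping face of the white gear housing, square to that face and with light pressure, so that the probe is pushed in part-way but not to its stop, and finish there: the program ends with the gauge still held in the gripper and pressed on the ring. Do not shove the housing or the plate about, press hard, or disturb the bin, can and screwdriver.

Things in the scene. Friction and masses are not known exactly. Their poses are not given: they have to be found in the camera images.
- gauge: Pen-type coating gauge, 160 g, upright in its stand, nose down. Black flat-sided body 32 (its x) by 24 mm (its y), from 24 to 150 mm along its z; below it a tapering nose, 22 to 17 mm across. Origin: centre of the nose's lower end; z runs up its long axis. Grip either pair of flats, 20 to 30 mm below the top (lower, the top may hit the inside of a gripper); in the stand its top 96 mm stand free.
- probe (a joint): Spring probe of the gauge: a 10 mm steel pin, which sticks 10 mm out of the nose along the gauge's axis when free. Value is how far it is pushed in: 0 free, 0.008 m at its stop. The spring pushes with 1 N at first contact and 4.2 N just before the stop (400 N/m); beyond that it is rigid.
- probe_foot (a point): Centre of the flat foot of the probe, the point that touches the work; it lies on the gauge's axis, 10 mm below the gauge's origin when the probe is free, and moves with the probe.
- stand: Fixed grey plastic bench stand of the gauge, base 100 mm (x) by 90 mm (y), 6 mm thick. Origin: centre of its underside, on the bench. A rectangular well 51 mm by 43 mm outside, 75 mm high, stands in the middle; the gauge stands in it 30 mm deep, with about 1.5 mm play on each side, its body resting on a ledge 45 mm above the bench. It is lifted straight up, by at least 70 mm, to come clear.
- zero_plate: Loose bare steel zero plate, 60 x 60 x 6 mm, 170 g, lying flat on the bench. Origin: centre of its underside; z up.
- plate_top (a point): Centre of the zero plate's upper face, 6 mm above the bench.
- housing: Loose white-painted cast gear housing, 2.6 kg, base flange 180 mm (x) by 150 mm (y), 106 mm high. Origin: centre of its underside. Its shoulder on the -x side, 110 mm wide and 70 mm long, slopes down towards its -x, 25 degrees from level; the square motor flange on the +x side is the highest part, and a 24 mm output shaft sticks out at +y, to 98 mm from the origin.
- spot: The black inked ring on the middle of the housing's sloping face, 26 mm inside diameter, drawn on the paint (it has no height). Origin: its centre, on the painted surface, 43 mm from the housing's origin towards its -x and 65 mm above the bench. Its z is the outward normal of the sloping face, 25 degrees from vertical, leaning to the housing's -x.
- bin: Bystander: blue plastic bin with bearings, 100 x 150 x 65 mm, beyond the work. Origin: centre of its underside.
- spray_can: Bystander: yellow spray can, 66 mm diameter, 180 mm high, on the right. Origin: centre of its underside.
- screwdriver: Bystander: screwdriver lying on the bench beyond the work. Origin about its middle.
There are look-alikes about, which are no part of the job. There is more than one size of the zero_plate; the job needs the larger. There is more than one size of the gauge; the one meant has the size given above.

How it is judged:
On the way, in this order (a step that is already met when the one before it is completed fails the run):
1. the gauge is lifted out of its stand, held in the fingers (z of gauge in the frame of stand above 0.06 m and contact force between the fingers and gauge above 1 N and contact force between gauge and stand below 0.1 N), for 0.1 s.
2. zero check: the probe stands squarely on the bare plate (within 8 degrees), pushed in part-way (1 to 7.5 mm), for half a second (contact force between gauge and zero_plate above 0.5 N and distance between probe_foot and plate_top below 0.025 m and value of joint probe between 0.001 and 0.0075 m and angle between the z axis of gauge and the z axis of zero_plate, either way round below 0.14 rad and contact force between the fingers and gauge above 1 N), for 0.5 s.
3. reading: the probe stands in the ring on the sloping face, square to it and lightly pressed (contact force between gauge and housing above 0.5 N and distance between probe_foot and spot below 0.008 m and value of joint probe between 0.001 and 0.0075 m and angle between the z axis of gauge and the z axis of spot, either way round below 0.14 rad), for 0.3 s.
At the end, for the whole second after the job is handed in: Gauge still gripped and at rest: probe foot within 8 mm of the ring's centre, axis within 8 degrees of the face's normal, probe pushed in 1 to 7.5 mm of its 8 (0.5 to 7 N on the housing), touching neither stand nor plate; the housing stands flat (all of step 3 and contact force between gauge and housing below 7 N and contact force between the fingers and gauge above 1 N and contact force between gauge and stand below 0.1 N and contact force between gauge and zero_plate below 0.1 N and linear speed of gauge below 0.02 m/s and angle between housing's own z axis and vertical below 0.03 rad); the arm keeps its last pose, push and grip.
It fails at once if the gauge is pressed hard on the housing or the plate (over 15 N) (contact force between gauge and housing above 15 N or contact force between gauge and zero_plate above 15 N).
It fails at once if the housing or the zero plate is shoved more than 15 mm (distance of any of housing, zero_plate from where it was at the start of the episode above 0.015 m).
It fails at once if the bin, can or screwdriver is moved more than 20 mm (distance of any of bin, spray_can, screwdriver from where it was at the start of the episode above 0.02 m).
It also fails if it takes over 59 s, if anything falls off the work surface, if the arm or the gripper's body presses on something with over 40 N, if the wrist force passes 120 N, or if a joint passes its speed limit or range.

ROBOT

A 6-joint arm with a two-finger parallel gripper is mounted at the origin on the work surface. World frame = base frame: x ahead of the robot, y to its left, z up, the work surface at z = 0. Lengths are in m, angles in rad, forces in N, time in s.
With the tool pointing down it reaches from about 0.35 to 0.975 m from the base axis. Payload 17.4 kg.
Tool frame: the origin (TCP) lies at the very end of the fingers, on their centre line; the grasp point (between the pads) lies 19 mm behind it; y points along the fingers, x is the direction in which the jaws open and shut, and the axes are right-handed (so a half turn about y gives the same grasp; the last joint's range is limited). The gripper opens to 85 mm and grips with 20 to 120 N. Pads are 22 mm wide; open, the fingers measure 114 mm over their backs; the gripper's body (76 mm by 85 mm) begins 54 mm behind the grasp point. The pads swing forward as they close: fully open they stand 13 mm farther back than shut.
Start: joints at [1.081, 0.116, 1.442, -0, 1.584, -0.038], TCP at [0.295, 0.607, 0.231] pointing down, gripper open.
Joint ranges: [-2.83, 2.83], [-0.83, 2.19], [0.07, 2.5], [-1.14, 4.28], [0.01, 3], [-2.97, 2.97]. Speed limits (rad/s): [1.89, 1.89, 2.22, 3.14, 3.14, 3.14].

INTERFACE

Orientations are given as a unit quaternion [w, x, y, z].
In Python, from rig import manip gives the robot as it stands. The module is installed in compiled form; this text tells all that it offers.
- The arm moves only by the tool step_arm, never from a script. Its argument "deltas" is a list of rows, each a list of 3 entries, a list of its own where there are three numbers: the shift along the tool's x, y, z as a fraction of full scale, then the turn, a rotation vector about the tool's x, y, z as a fraction of full scale, then the gripper's target within -1 to 1 (fully open at 1, half-way at 0, shut at -1). In form: [[[tx, ty, tz], [ax, ay, az], claw], ...]. A call has 1 to 20 rows; each row shifts and turns the pose as measured when the row begins, along the tool's axes as they then stand; what a row does not reach is not made up. Full scale, the value 1, is 0.02 m for a shift and 4 degrees for a turn. A row lasts 1/10 s, in which the tool goes at most 50 mm and 8.59 degrees, less where a joint would pass 70% of its speed; a pose out of reach is approached as far as the arm can. A call with a number of a shift or a turn outside -1 to 1 is refused whole. A call with a gripper value outside its range is refused whole. The fingers move at their own pace and stop on an object; "squeeze" is the grip in N (left out, the last holds). Time passes only in rows, so rows that do not move let the fingers close. It gives the time, the measured TCP pose, the force and the opening at its end, in the units of the state.
- manip.sense(): the state, without advancing time (a new reading comes with each control period).
- manip.get_image(name): name is "scene" or "top" or "wrist"; returns a dict with "img" (420x560x3 uint8, red, green, blue), "depth" (420x560 float32, m along the optical axis (not along the pixel's ray), 0 where there is no reading), "camera_matrix" (3x3 intrinsics, pixels), "R" (3x3) and "t" (3): a world point X has camera coordinates R X + t. Camera axes: x right, y down, z forward; pixel columns grow to the right and rows downward; lengths in m; the calibration is good to about 2 mm. A picture is of the moment at which its call begins.
- manip.job_done(): hands the job in, once; it reports no verdict.
Trained networks look in a picture, given as the dict that the camera call returned (one of the last four; its "shot" number tells which), for a name from the list of things; names that differ only in an ending like _2 or _b are one class to them, and where a whole thing is asked for, a point or a joint stands for the part that bears it (a point fixed in the world has none). Each returns a list of dicts, best first, with "p" (0 to 1); they miss things now and then, are a little off and sometimes report something else, mostly with a low value. They report only what shows in the picture. A call takes as long as a camera call. They do not tell look-alikes from the thing itself.
- manip.boxes_of(picture, label): "box" ([left, top, width, height] in pixels, round what is visible of it).
- manip.tip_of(picture, label): "uv" ([column, row] in pixels: a listed point, or the origin of a listed thing).
The state is a dict: "clock": time; "qpos": joint angles; "qd": joint speeds; "tau": joint torques, N m; "ee_pos": TCP position; "tool_rot": TCP orientation; "wrist_force": force on the tool from outside, world axes, zero at the start; "wrist_torque": the same for the moment, N m; "grip_width": opening from 0.0 (shut) to 1.0 (fully open).
Only numpy, scipy, OpenCV 4.12 (cv2) and the standard library are available. Lean on these libraries where they do the work, as an engineer would, in place of code of your own. Each camera call takes 0.05 s, during which the arm holds its last target.

## Working session

There is one attempt and no reset: what is moved stays moved. The work goes in short steps, Python scripts to look and compute and a tool call to move; the robot and the scene stay as the last step left them, time stands still between calls to the robot, and variables do not carry over. Pictures are saved under pics/ and viewed, and the job is handed in when it is done.

Besides the shell and the picture viewer there is one more tool, called after "Emit:" by a JSON object that holds its "name" and its "arguments". step_arm: Moves the arm, as the interface text tells. Its arguments: {"type":"object","properties":{"deltas":{"type":"array","items":{"type":"array"}},"squeeze":{"type":"number"}},"required":["deltas"]}

```bash
mkdir -p pics; ls
cat > h.py <<'E'
from rig import manip
import numpy as np, cv2, pickle
def shot(name,tag):
    p=manip.get_image(name); cv2.imwrite(f'pics/{tag}.png',p['img'][:,:,::-1]); pickle.dump(p,open(f'{tag}.pkl','wb')); return p
def xyz(p):
    K=p['camera_matrix'];d=p['depth'];h,w=d.shape
    u,v=np.meshgrid(np.arange(w),np.arange(h))
    c=np.stack([(u-K[0,2])/K[0,0]*d,(v-K[1,2])/K[1,1]*d,d],-1)
    return (c-p['t'])@p['R']
def load(tag): return pickle.load(open(f'{tag}.pkl','rb'))
E
python3 - <<'E'
from h import *
print(manip.sense())
for n in ['scene','top']:
    p=shot(n,n+'0')
    print(n,p['R'],p['t'],p['camera_matrix'])
    for l in ['gauge','stand','zero_plate','plate_top','housing','spot','bin','spray_can','screwdriver']:
        b=manip.boxes_of(p,l); t=manip.tip_of(p,l)
        print(l,[(np.round(x['box']),round(x['p'],2)) for x in b],[(np.round(x['uv'],1),round(x['p'],2)) for x in t])
E
```

```text
pics
{'clock': 0.0, 'qpos': array([ 1.08120335e+00,  1.16532377e-01,  1.44229751e+00,  6.91827938e-06,
        1.58398739e+00, -3.78304825e-02]), 'qd': array([-3.25269544e-05,  2.71747277e-04, -1.96893297e-03,  1.81225794e-03,
       -1.86725346e-03, -1.70451746e-03]), 'tau': array([-3.75471936e-04, -7.32040572e+01, -6.32452655e+01,  5.06117772e-05,
        6.84559898e-03, -1.89241331e-05]), 'ee_pos': array([0.29460582, 0.60709976, 0.23051086]), 'tool_rot': array([-0.59906744,  0.59949473,  0.37493926, -0.37569246]), 'wrist_force': array([-0.58491014,  0.22980353, -0.1576406 ]), 'wrist_torque': array([-0.00972931, -0.03708114,  0.00326699]), 'grip_width': 1.005372299427649}
scene [[-0.80919057  0.58722768  0.01934612]
 [ 0.37095217  0.53614667 -0.75824879]
 [-0.45563704 -0.60639129 -0.65167822]] [ 0.534108   -0.1225062   1.56264397] [[531.40649478   0.         279.80200692]
 [  0.         531.40649478 214.03234159]
 [  0.           0.           1.        ]]
gauge [(array([319., 180.,  14.,  41.]), 0.71), (array([225., 146.,  77.,  65.]), 0.38)] [(array([348.6, 216.4]), 0.64), (array(
[... 1163 characters left out ...]
rray([257.4, 244.9]), 0.97)]
zero_plate [(array([129., 277.,  19.,  16.]), 0.7), (array([135., 236.,  23.,  25.]), 0.65)] [(array([148.8, 245.4]), 0.76), (array([138.1, 280. ]), 0.54)]
plate_top [(array([128., 278.,  13.,  17.]), 0.61), (array([135., 238.,  25.,  22.]), 0.58)] [(array([134. , 283.5]), 0.74), (array([145. , 246.7]), 0.63)]
housing [] [(array([346.4, 250.2]), 0.85)]
spot [] [(array([352.5, 262.7]), 0.47)]
bin [(array([188., 134.,  59.,  43.]), 0.6)] [(array([220.5, 157.2]), 0.89), (array([438.6, 238.2]), 0.58)]
spray_can [(array([430., 222.,  44.,  25.]), 0.57)] [(array([441.1, 236.4]), 0.6)]
screwdriver [(array([310., 122.,  33.,  64.]), 0.67)] [(array([326.4, 158.1]), 0.66)]
```

View pics/scene0.png

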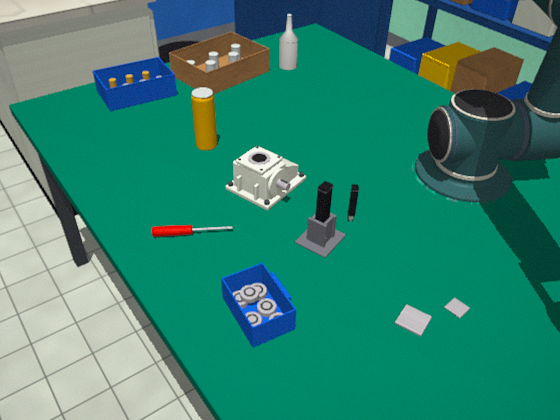

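View pics/top0.png

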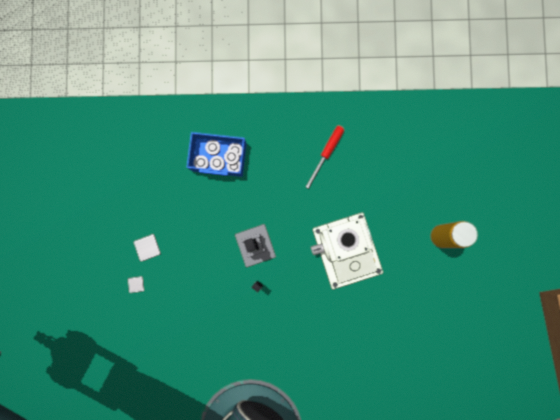

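The scene view shows the gauge in its stand at about (325,200), with a smaller look-alike at (353,200). The larger plate is at (413,319) and the smaller one at (457,307). The top view shows the housing with its ring at (355,266) on the robot side, and the stand at (255,245).

Run:
```python
from h import *
p=load('top0');X=xyz(p);img=p['img']
def show(n,m):
    q=X[m]; print(n,len(q),q.mean(0).round(4),np.median(q,0).round(4),q.min(0).round(3),q.max(0).round(3))
def rect(m,zc=None):
    q=X[m][:,:2].astype(np.float32); r=cv2.minAreaRect(q*1000); return r
v,u=np.mgrid[0:420,0:560]
def roi(a,b,c,d): return (u>=a)&(u<=b)&(v>=c)&(v<=d)
z=X[...,2]
print('bench',np.median(z[roi(180,230,200,260)]))
m=roi(225,280,215,275)&(z>0.12);show('gauge top',m);print(rect(m))
m=roi(225,280,215,275)&(z>0.055)&(z<.1);show('well',m);print(rect(m))
m=roi(225,280,215,275)&(z>0.003)&(z<.1)&(img.min(2)>60);show('base',m);print(rect(m))
m=roi(245,275,275,300)&(z>0.05);show('small gauge',m)
for n,r in (('plate',(125,170,225,268)),('small',(120,150,270,298))):
    m=roi(*r)&(img.min(2)>140);show(n,m);print(rect(m))
m=roi(300,390,200,300)&(img.min(2)>140)
show('housing',m)
m2=m&(z>0.002)&(z<0.02);show('flange',m2);print(rect(m2));print(rect(m))
# slope
m=roi(337,372,255,280)&(img.min(2)>140);q=X[m];c=q.mean(0);n=np.linalg.svd(q-c)[2][2];print('slope',c,n*np.sign(n[2]),np.degrees(np.arccos(abs(n[2]))),np.degrees(np.arctan2(n[1],n[0])))
# image crops
cv2.imwrite('pics/crop0.png',cv2.resize(img[200:300,225:395,::-1],None,fx=4.5,fy=4.5,interpolation=cv2.INTER_CUBIC))
s=load('scene0');cv2.imwrite('pics/crop1.png',cv2.resize(s['img'][130:270,220:380,::-1],None,fx=4,fy=4,interpolation=cv2.INTER_CUBIC))
```

```text
bench 0.0005978146724328885
gauge top 155 [ 0.5226 -0.0246  0.243 ] [ 0.5232 -0.0188  0.171 ] [ 0.505 -0.127  0.124] [ 5.410e-01 -1.000e-03  1.332e+00]
((526.8109130859375, -63.871883392333984), (34.92987823486328, 124.4769515991211), 4.406627655029297)
well 165 [ 0.5235 -0.0225  0.0748] [ 0.5238 -0.0263  0.0753] [ 0.492 -0.047  0.056] [0.554 0.015 0.1  ]
((523.3919677734375, -15.781501770019531), (50.98011779785156, 51.28610610961914), 18.41814613342285)
base 839 [ 0.5232 -0.019   0.0194] [ 0.5237 -0.0233  0.0077] [ 0.465 -0.075  0.003] [0.582 0.04  0.081]
((523.2445678710938, -17.24179458618164), (100.8980484008789, 93.35828399658203), 18.189043045043945)
small gauge 78 [ 0.4183 -0.0318  0.1521] [ 0.4147 -0.0282  0.1115] [ 0.4   -0.127  0.054] [ 0.514 -0.015  1.332]
plate 447 [0.5219 0.2925 0.0153] [0.5224 0.2948 0.0066] [ 0.486 -0.127 -0.002] [0.56  0.334 1.332]
((535.5008544921875, 103.87913513183594), (72.81859588623047, 458.51104736328125), 3.7539803981781006)
small 203 [0.4173 0.3249 0.0111] [0.4171 0.3265 0.0045] [ 0.397 -0.127 -0.004] [0.514 0.351 1.332]
((453.5928649902344, 109.27938842773438), (41.21040725708008, 486.62506103515625), 9.525680541992188)
housing 3196 [ 0.5041 -0.2727  0.0722] [ 0.5026 -0.2723  0.072 ] [ 0.4   -0.379 -0.006] [ 0.613 -0.127  1.332]
flange 702 [ 0.4914 -0.2739  0.0138] [ 0.4708 -0.2612  0.0142] [ 0.4   -0.378  0.002] [ 0.612 -0.184  0.02 ]
((505.943359375, -280.9197692871094), (182.2362060546875, 152.9522705078125), 16.72833251953125)
((495.7994079589844, -249.58001708984375), (183.16087341308594, 222.07643127441406), 17.59009552001953)
slope [ 0.46030953 -0.29168334  0.06745474] [-0.98489627 -0.13378526  0.10991293] 83.68970374642909 -172.26446485530704
```

View pics/crop0.png

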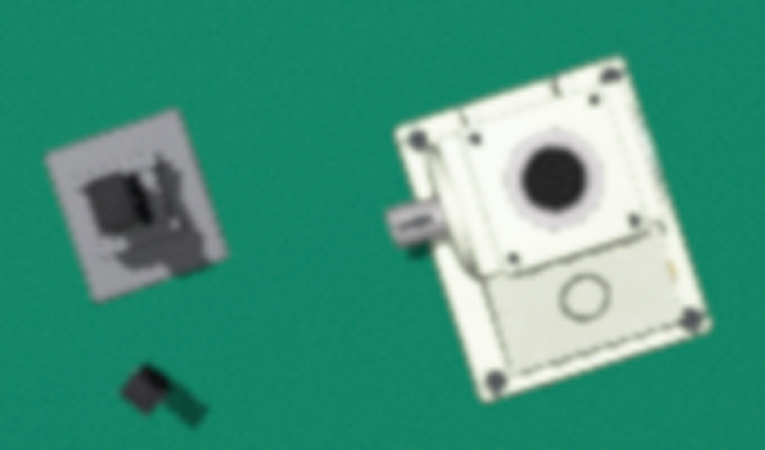

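View pics/crop1.png

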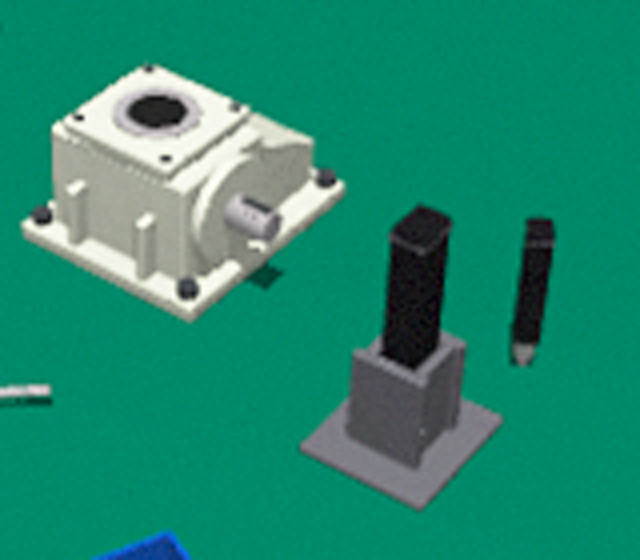

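Run:
```python
from h import *
from scipy.spatial.transform import Rotation as Ro
s=manip.sense();q=s['tool_rot'];R=Ro.from_quat(np.r_[q[1:],q[0]]).as_matrix();print(R.round(3))
p=load('top0');X=xyz(p);img=p['img'].astype(int);ok=(p['depth']>0)
v,u=np.mgrid[0:420,0:560]
def roi(a,b,c,d): return (u>=a)&(u<=b)&(v>=c)&(v<=d)&ok
z=X[...,2]
m=roi(225,280,215,275)&(z>0.15);q=X[m];print('gtop',len(q),q.mean(0),np.median(q,0),cv2.minAreaRect((q[:,:2]*1000).astype(np.float32)))
m=roi(245,275,275,300)&(z>0.09);q=X[m];print('small g',np.median(q,0),q.max(0))
# plates by intersection of pixels with plane
def onplane(m,zz):
    K=p['camera_matrix'];uv=np.stack([u[m],v[m]],-1).astype(float)
    d=np.c_[(uv-[K[0,2],K[1,2]])/[K[0,0],K[1,1]],np.ones(len(uv))]@p['R'];o=-p['R'].T@p['t']
    return o+d*((zz-o[2])/d[:,2])[:,None]
for n,r in (('plate',(125,170,225,268)),('small',(120,150,270,298))):
    m=roi(*r)&(img.min(2)>120);q=onplane(m,0.006);print(n,len(q),q.mean(0),cv2.minAreaRect((q[:,:2]*1000).astype(np.float32)))
m=roi(325,385,245,282)&(img.min(2)>140)&(z>.045)&(z<.088);q=X[m]
for _ in range(5):
    c=q.mean(0);n=np.linalg.svd(q-c)[2][2];q=q[abs((q-c)@n)<.004]
n*=np.sign(n[2]);print('slope',len(q),c,n,np.degrees(np.arccos(n[2])),np.degrees(np.arctan2(n[1],n[0])))
# ring
g=p['img'][255:278,343:367].astype(float).mean(2); 
mm=(g<np.median(g)-25); print(mm.astype(int))
yy,xx=np.nonzero(mm); (cx,cy),(a,b),t=cv2.fitEllipse(np.stack([xx+343,yy+255],-1).astype(np.float32)); print(cx,cy,a,b)
K=p['camera_matrix'];o=-p['R'].T@p['t'];d=np.array([(cx-K[0,2])/K[0,0],(cy-K[1,2])/K[1,1],1])@p['R']
print('ring on plane fit',o+d*((c-o)@n)/(d@n),'on z=.065',o+d*(.065-o[2])/d[2])
```

```text
[[ 0.437  0.    -0.9  ]
 [ 0.9   -0.     0.437]
 [-0.    -1.    -0.   ]]
gtop 134 [ 0.52317853 -0.01670716  0.17046318] [ 0.52332275 -0.01626476  0.17104469] ((523.3462524414062, -16.26435089111328), (32.612422943115234, 23.941909790039062), 18.184133529663086)
small g [ 0.4137758  -0.02808486  0.1118917 ] [ 0.42541681 -0.01478082  0.11955899]
plate 464 [0.52202478 0.29569497 0.006     ] ((522.1070556640625, 295.76666259765625), (63.24955368041992, 62.01518630981445), 19.035205841064453)
small 213 [0.41714982 0.32672707 0.006     ] ((417.26666259765625, 326.84881591796875), (41.57439422607422, 42.0881462097168), 7.384706020355225)
slope 786 [ 0.46356096 -0.2912901   0.06497866] [-0.39612649 -0.10984003  0.91160242] 24.272258100102917 -164.50209124391543
[[0 0 0 0 0 0 0 0 0 0 0 0 1 1 1 1 1 1 0 0 0 0 0 0]
 [0 0 0 0 0 0 0 0 0 1 1 1 1 1 1 1 0 0 0 0 0 0 0 0]
 [0 0 0 0 0 0 1 1 1 1 1 0 0 0 0 0 0 0 0 0 0 0 0 0]
 [0 0 1 1 1 1 1 1 1 0 0 0 0 0 0 0 0 0 0 0 0 0 0 0]
 [1 1 1 1 1 0 0 0 0 0 0 0 0 0 0 0 0 0 0 0 0 0 0 0]
 [1 1 1 0 0 0 0 0 0 0 0 0 1 0 0 0 0 0 0 0 0 0 0 0]
 [0 0 0 0 0 0 0 0 0 1 1 1 1 1 
[... 316 characters left out ...]
0 0 0 0 0]
 [0 0 0 0 0 0 1 1 1 0 0 0 0 0 0 1 1 0 0 0 0 0 0 0]
 [0 0 0 0 0 0 0 1 1 1 1 0 0 0 1 1 1 0 0 0 0 0 0 0]
 [0 0 0 0 0 0 0 0 1 1 1 1 1 1 1 0 0 0 0 0 0 0 0 0]
 [0 0 0 0 0 0 0 0 0 1 1 1 1 0 0 0 0 0 0 0 0 0 0 0]
 [0 0 0 0 0 0 0 0 0 0 0 0 0 0 0 0 0 0 0 0 0 0 0 0]
 [0 0 0 0 0 0 0 0 0 0 0 0 0 0 0 0 0 0 0 0 0 0 0 0]
 [0 0 0 0 0 0 0 0 0 0 0 0 0 0 0 0 0 0 0 0 0 0 0 1]
 [0 0 0 0 0 0 0 0 0 0 0 0 0 0 0 0 0 0 0 1 1 1 0 0]
 [0 0 0 0 0 0 0 0 0 0 0 0 0 0 0 0 1 1 1 1 0 0 0 0]
 [0 0 0 0 0 0 0 0 0 0 0 0 0 1 1 1 0 0 0 0 0 0 0 0]]
354.51202392578125 264.3465881347656 13.615301132202148 25.112119674682617
ring on plane fit [ 0.46803879 -0.29290795  0.06672951] on z=.065 [ 0.46797573 -0.29313433  0.065     ]
```

Emit:
{"name": "step_arm", "arguments": {"deltas": [[[0,0,0],[0,1,0],1],[[0,0,0],[0,1,0],1],[[0,0,0],[0,1,0],1],[[0,0,0],[0,1,0],1],[[0,0,0],[0,1,0],1],[[0,0,0],[0,1,0],1],[[0,0,0],[0,1,0],1],[[0,0,0],[0,1,0],1],[[0,0,0],[0,1,0],1],[[0,0,0],[0,1,0],1],[[0,0,0],[0,1,0],1],[[0,0,0],[0,0.5,0],1]], "squeeze": 40}}

```text
clock: 3.1
ee_pos: [0.2947, 0.6073, 0.2313]
tool_rot: [0.7, -0.7, -0.1, 0.1]
wrist_force: [0.6, -0.6, -0.7]
grip_width: 1.0
```

```bash
cat >> h.py <<'E'
from scipy.spatial.transform import Rotation as Ro
def Rq(q): return Ro.from_quat(np.r_[q[1:],q[0]]).as_matrix()
def tool(yaw,tilt=0,az=0):
    "x at yaw deg, y down; then tool tilted so -y = normal leaning `tilt` deg toward azimuth az"
    a=np.radians(yaw);x=np.array([np.cos(a),np.sin(a),0]);y=np.array([0,0,-1.]);R=np.stack([x,y,np.cross(x,y)],1)
    b=np.radians(az);ax=np.cross([0,0,1],[np.cos(b),np.sin(b),0])
    return Ro.from_rotvec(ax*np.radians(tilt)).as_matrix()@R
def go(pos,R):
    s=manip.sense();T=Rq(s['tool_rot']);d=T.T@(np.array(pos)-s['ee_pos'])/.02
    r=Ro.from_matrix(T.T@R).as_rotvec(degrees=True)/4
    print('t',round(float(s['clock']),2),'pos',s['ee_pos'].round(4),'shift',d.round(2),'turn',r.round(2),'F',s['wrist_force'].round(2),'M',s['wrist_torque'].round(3),'gw',round(float(s['grip_width']),3),'q',s['qpos'].round(2))
E
python3 -c "
from h import *
go([.5233,-.0163,.23],tool(18.2))"
```

```text
t 3.1 pos [0.2947 0.6073 0.2313] shift [  2.25   0.06 -33.13] turn [-0.   -0.49 -0.  ] F [ 0.55 -0.56 -0.72] M [ 0.013  0.02  -0.008] gw 1.0 q [1.08 0.12 1.44 0.   1.58 0.8 ]
```

Emit:
{"name": "step_arm", "arguments": {"deltas": [[[0.07,0,-1],[0,-0.4,0],1],[[0.07,0,-1],[0,0,0],1],[[0.07,0,-1],[0,0,0],1],[[0.07,0,-1],[0,0,0],1],[[0.07,0,-1],[0,0,0],1],[[0.07,0,-1],[0,0,0],1],[[0.07,0,-1],[0,0,0],1],[[0.07,0,-1],[0,0,0],1],[[0.07,0,-1],[0,0,0],1],[[0.07,0,-1],[0,0,0],1],[[0.07,0,-1],[0,0,0],1],[[0.07,0,-1],[0,0,0],1],[[0.07,0,-1],[0,0,0],1],[[0.07,0,-1],[0,0,0],1],[[0.07,0,-1],[0,0,0],1],[[0.07,0,-1],[0,0,0],1],[[0.07,0,-1],[0,0,0],1],[[0.07,0,-1],[0,0,0],1],[[0.07,0,-1],[0,0,0],1],[[0.07,0,-1],[0,0,0],1]]}}

```text
clock: 5.1
ee_pos: [0.4485, 0.2015, 0.2327]
tool_rot: [0.7, -0.698, -0.108, 0.104]
wrist_force: [0.6, -0.0, 0.1]
grip_width: 1.001
```

```bash
python3 -c "
from h import *
go([.5233,-.0163,.23],tool(18.2))"
```

```text
t 5.1 pos [0.4485 0.2015 0.2327] shift [  0.35   0.12 -11.51] turn [-0.02 -0.24  0.09] F [ 0.59 -0.01  0.1 ] M [-0.002  0.038  0.024] gw 1.001 q [ 0.37 -0.3   1.82  0.    1.61  0.07]
```

Emit:
{"name": "step_arm", "arguments": {"deltas": [[[0.03,0,-1],[0,-0.2,0],1],[[0.03,0,-1],[0,0,0],1],[[0.03,0,-1],[0,0,0],1],[[0.03,0,-1],[0,0,0],1],[[0.03,0,-1],[0,0,0],1],[[0.03,0,-1],[0,0,0],1],[[0.03,0,-1],[0,0,0],1],[[0.03,0,-1],[0,0,0],1],[[0.03,0,-1],[0,0,0],1],[[0.03,0,-0.7],[0,0,0],1],[[0,0,0],[0,0,0],1],[[0,0,0],[0,0,0],1]]}}

```text
clock: 6.3
ee_pos: [0.5107, -0.0019, 0.2337]
tool_rot: [0.7, -0.698, -0.111, 0.103]
wrist_force: [0.9, 0.8, 0.3]
grip_width: 1.001
```

Run:
```python
from h import *
go([.5233,-.0163,.23],tool(18.2))
p=shot('wrist','w1')
print(p['R'],p['t'])
for l in ['gauge','stand']:
    print(l,manip.boxes_of(p,l),manip.tip_of(p,l))
X=xyz(p);z=X[...,2];m=(p['depth']>0)&(z>.16)&(z<.18)&(abs(X[...,0]-.523)<.05)&(abs(X[...,1]+.016)<.05)
q=X[m];print(len(q),q.mean(0),cv2.minAreaRect((q[:,:2]*1000).astype(np.float32)))
```

```text
t 6.3 pos [ 0.5107 -0.0019  0.2337] shift [ 0.38  0.19 -0.88] turn [ 0.   -0.2   0.17] F [0.86 0.81 0.33] M [-0.022 -0.006  0.037] gw 1.001 q [-0.06 -0.26  1.79  0.    1.6  -0.36]
[[ 0.95377677  0.30031883  0.01088454]
 [ 0.28367835 -0.91170017  0.29720263]
 [ 0.09917898 -0.28037726 -0.95475239]] [-0.48939364 -0.18654058  0.33097662]
gauge [{'box': [267.8, 199.5, 44.1, 72.4], 'p': 0.96}, {'box': [146.0, 174.6, 51.3, 42.0], 'p': 0.95}] [{'uv': [281.3, 199.8], 'p': 0.93}, {'uv': [190.0, 178.5], 'p': 0.57}]
stand [{'box': [240.1, 160.1, 89.1, 79.5], 'p': 0.98}] [{'uv': [286.5, 197.8], 'p': 0.89}]
1654 [ 0.52233754 -0.01624798  0.17032501] ((523.169189453125, -18.373613357543945), (32.33631896972656, 24.832122802734375), 18.492578506469727)
```

View pics/w1.png

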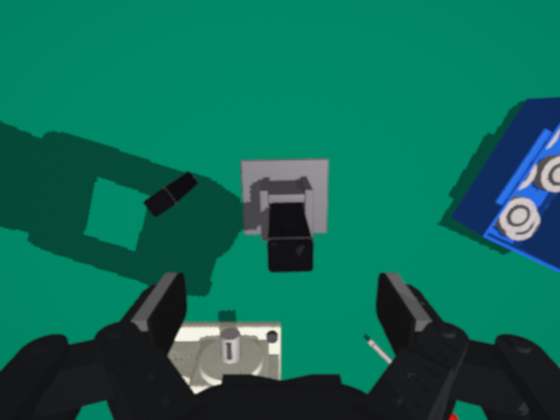

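Wrist view: the gauge top, at (290,252), lies between the jaws and stands in the stand at (285,195). I'll align, then descend.

Emit:
{"name": "step_arm", "arguments": {"deltas": [[[0.4,0,-0.9],[0,-0.2,0.2],1],[[0,0,0],[0,0,0],1],[[0,0,0],[0,0,0],1]]}}

```text
clock: 6.85
ee_pos: [0.5239, -0.0145, 0.2341]
tool_rot: [-0.698, 0.698, 0.113, -0.114]
wrist_force: [0.3, -0.1, -0.2]
grip_width: 1.004
```

```bash
python3 -c "
from h import *
go([.5231,-.0173,.127],tool(18.3))"
```

```text
t 6.85 pos [ 0.5239 -0.0145  0.2341] shift [-0.07  5.35 -0.12] turn [ 0.    0.04 -0.03] F [ 0.32 -0.14 -0.15] M [-0.057  0.026 -0.04 ] gw 1.004 q [-0.08 -0.22  1.76 -0.    1.6  -0.4 ]
```

Emit:
{"name": "step_arm", "arguments": {"deltas": [[[-0.05,0.8,-0.1],[0,0,0],1],[[0,1,0],[0,0,0],1],[[0,1,0],[0,0,0],1],[[0,1,0],[0,0,0],1],[[0,0.6,0],[0,0,0],1],[[0,0,0],[0,0,0],1],[[0,0,0],[0,0,0],1]]}}

```text
clock: 7.55
ee_pos: [0.5208, -0.0148, 0.1382]
tool_rot: [0.698, -0.698, -0.113, 0.115]
wrist_force: [0.2, -0.3, -0.1]
grip_width: 0.997
```

```bash
python3 -c "
from h import *
go([.5231,-.0173,.127],tool(18.3))"
```

```text
t 7.55 pos [ 0.5208 -0.0148  0.1382] shift [ 0.07  0.56 -0.15] turn [-0.01  0.06 -0.03] F [ 0.2  -0.3  -0.08] M [-0.03   0.003 -0.009] gw 0.997 q [-0.08 -0.18  1.88 -0.    1.44 -0.4 ]
```

Emit:
{"name": "step_arm", "arguments": {"deltas": [[[0.1,0.5,-0.15],[0,0,0],1],[[0,0,0],[0,0,0],1],[[0,0,0],[0,0,0],-1],[[0,0,0],[0,0,0],-1],[[0,0,0],[0,0,0],-1],[[0,0,0],[0,0,0],-1],[[0,0,0],[0,0,0],-1],[[0,0,0],[0,0,0],-1],[[0,0,0],[0,0,0],-1],[[0,0,0],[0,0,0],-1],[[0,0,0],[0,0,0],-1],[[0,0,0],[0,0,0],-1]], "squeeze": 40}}

```text
clock: 8.75
ee_pos: [0.525, -0.0173, 0.1301]
tool_rot: [-0.698, 0.698, 0.114, -0.113]
wrist_force: [0.4, 0.3, -1.4]
grip_width: 0.366
```

```bash
python3 -c "
from h import *
go([.5231,-.0173,.127],tool(18.3))"
```

```text
t 8.75 pos [ 0.525  -0.0173  0.1301] shift [-0.09  0.15  0.03] turn [0.01 0.06 0.02] F [ 0.42  0.25 -1.43] M [ 0.002 -0.041  0.031] gw 0.366 q [-0.08 -0.17  1.89 -0.    1.42 -0.4 ]
```

Emit:
{"name": "step_arm", "arguments": {"deltas": [[[0,0,0],[0,0,0],-1],[[0,-0.3,0],[0,0,0],-1],[[0,-0.6,0],[0,0,0],-1],[[0,-0.8,0],[0,0,0],-1],[[0,-0.8,0],[0,0,0],-1],[[0,-0.8,0],[0,0,0],-1],[[0,-0.8,0],[0,0,0],-1],[[0,-0.8,0],[0,0,0],-1],[[0,0,0],[0,0,0],-1],[[0,0,0],[0,0,0],-1]], "squeeze": 50}}

```text
clock: 9.75
ee_pos: [0.5252, -0.0173, 0.2396]
tool_rot: [-0.697, 0.698, 0.115, -0.112]
wrist_force: [-0.0, -0.1, -1.8]
grip_width: 0.373
```

Run:
```python
from h import *
go([.5231,-.0173,.24],tool(18.3))
p=shot('scene','s2');w=shot('wrist','w2')
for l in ['gauge','probe_foot']:
    for c in (p,w): print(l,[(x['box'],x['p']) for x in manip.boxes_of(c,l)],[(x['uv'],x['p']) for x in manip.tip_of(c,l)])
```

```text
t 9.75 pos [ 0.5252 -0.0173  0.2396] shift [-0.1  -0.02  0.03] turn [0.03 0.06 0.06] F [-0.04 -0.08 -1.79] M [-0.025  0.04  -0.001] gw 0.373 q [-0.08 -0.22  1.75 -0.    1.61 -0.4 ]
gauge [([317.3, 144.1, 19.2, 60.3], 0.9), ([348.1, 185.3, 9.2, 36.6], 0.57)] [([322.7, 196.0], 0.68), ([346.1, 215.5], 0.48)]
gauge [([237.8, 201.5, 84.0, 151.2], 0.91), ([135.2, 150.9, 55.7, 38.0], 0.76)] [([279.5, 210.0], 0.9), ([187.3, 159.9], 0.62), ([279.0, 179.0], 0.58)]
probe_foot [] []
probe_foot [] []
```

View pics/s2.png

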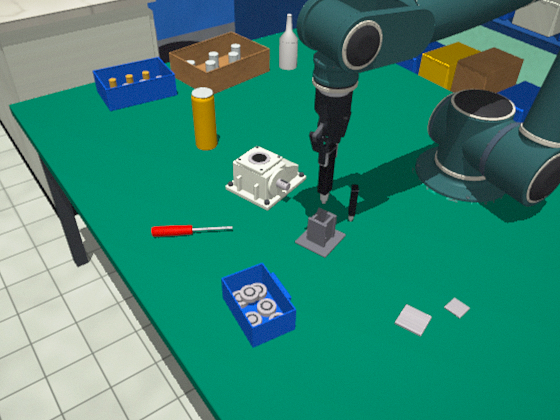

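View pics/w2.png

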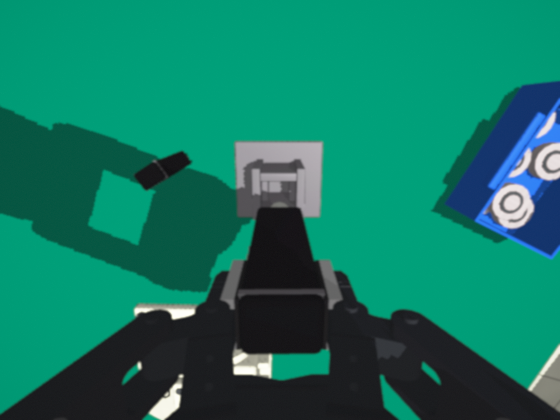

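```bash
cat >> h.py <<'E'
def proj(p,P):
    c=np.atleast_2d(P)@p['R'].T+p['t'];K=p['camera_matrix'];return np.c_[K[0,0]*c[:,0]/c[:,2]+K[0,2],K[1,1]*c[:,1]/c[:,2]+K[1,2]]
def overlay(p,ee,T,L,off,rotx,f,crop,out):
    # off: axis offset along tool z at grasp; rotx: extra tilt (deg) about tool x around grasp point
    Rg=T@Ro.from_euler('x',rotx,degrees=True).as_matrix()
    G=ee-T[:,1]*.019+T[:,2]*off   # grasp pt on axis
    h=L+.019
    def w(x,y,zz): return G+Rg@np.array([x,h-zz,y])
    im=p['img'][:,:,::-1].copy();a,b,c,d=crop;im=cv2.resize(im[c:d,a:b],None,fx=f,fy=f,interpolation=cv2.INTER_CUBIC)
    P=lambda *q:tuple(int(x) for x in ((proj(p,w(*q))[0]-[a,c]+.5)*f))
    cs=[(-.016,-.012),(.016,-.012),(.016,.012),(-.016,.012)]
    for i in range(4):
        for zz in (.024,.150): cv2.line(im,P(*cs[i],zz),P(*cs[(i+1)%4],zz),(0,0,255),1)
        cv2.line(im,P(*cs[i],.024),P(*cs[i],.15),(0,0,255),1)
    cv2.line(im,P(0,0,.15),P(0,0,-.01),(0,255,255),1);cv2.circle(im,P(0,0,-.01),3,(255,0,255),1);cv2.circle(im,P(0,0,0),3,(255,255,0),1)
    cv2.imwrite(f'pics/{out}.png',im)
E
python3 - <<'E'
from h import *
s=manip.sense();T=Rq(s['tool_rot']);e=s['ee_pos']
overlay(load('w2'),e,T,.109,0,0,3,(180,390,140,370),'ow2')
overlay(load('s2'),e,T,.109,0,0,6,(270,380,120,220),'os2')
E
```

```text
(no output)
```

View pics/ow2.png

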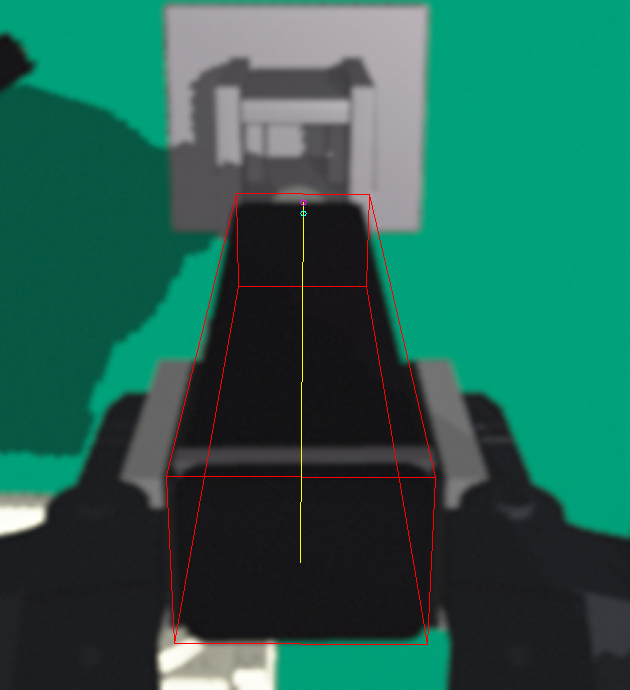

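View pics/os2.png

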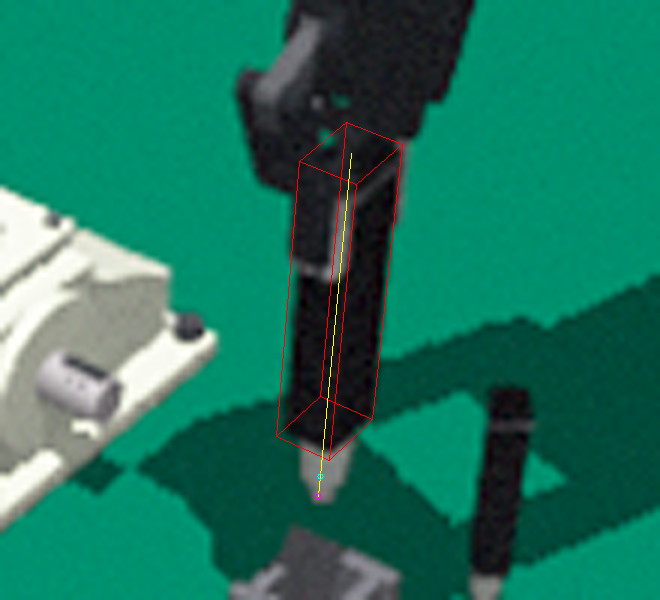

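The gauge is held clear of the stand (its top at (280,315) in the wrist view). The model overlay agrees to within about 1–2 px. Next I'll go over the large plate.

Emit:
{"name": "step_arm", "arguments": {"deltas": [[[0.1,0,0.4],[0,0,0],-1],[[0.3,0,0.9],[0,0,0],-1],[[0.3,0,0.9],[0,0,0],-1],[[0.3,0,0.9],[0,0,0],-1],[[0.3,0,0.9],[0,0,0],-1],[[0.3,0,0.9],[0,0,0],-1],[[0.3,0,0.9],[0,0,0],-1],[[0.3,0,0.9],[0,0,0],-1],[[0.3,0,0.9],[0,0,0],-1],[[0.3,0,0.9],[0,0,0],-1],[[0.3,0,0.9],[0,0,0],-1],[[0.3,0,0.9],[0,0,0],-1],[[0.3,0,0.9],[0,0,0],-1],[[0.3,0,0.9],[0,0,0],-1],[[0.3,0,0.9],[0,0,0],-1],[[0.2,0,0.5],[0,0,0],-1],[[0,0,0],[0,0,0],-1],[[0,0,0],[0,0,0],-1]]}}

```text
clock: 12.05
ee_pos: [0.5207, 0.2865, 0.2382]
tool_rot: [0.698, -0.698, -0.115, 0.113]
wrist_force: [0.2, 0.6, -2.3]
grip_width: 0.369
```

```bash
python3 -c "
from h import *
go([.522,.2957,.24],tool(18.3))"
```

```text
t 12.05 pos [0.5207 0.2865 0.2382] shift [ 0.21 -0.09  0.41] turn [0.01 0.07 0.04] F [ 0.24  0.63 -2.25] M [ 0.021  0.008 -0.002] gw 0.369 q [ 0.46 -0.06  1.61 -0.    1.59  0.14]
```

Emit:
{"name": "step_arm", "arguments": {"deltas": [[[0.2,0.4,0.4],[0,0,0],-1],[[0,0.9,0],[0,0,0],-1],[[0,0.9,0],[0,0,0],-1],[[0,0.9,0],[0,0,0],-1],[[0,0.9,0],[0,0,0],-1],[[0,0.4,0],[0,0,0],-1],[[0,0,0],[0,0,0],-1],[[0,0,0],[0,0,0],-1]]}}

```text
clock: 12.85
ee_pos: [0.5215, 0.2924, 0.1399]
tool_rot: [-0.697, 0.699, 0.113, -0.113]
wrist_force: [-0.8, -0.7, -1.1]
grip_width: 0.363
```

Run:
```python
from h import *
go([.522,.2957,.121],tool(18.3))
p=shot('wrist','w3');q=shot('scene','s3')
s=manip.sense();T=Rq(s['tool_rot']);e=s['ee_pos']
overlay(p,e,T,.109,0,0,2.5,(180,390,140,370),'ow3')
overlay(q,e,T,.109,0,0,6,(360,470,220,320),'os3')
X=xyz(p);m=(p['img'].min(2)>140)&(p['depth']>0)&(abs(X[...,2]-.006)<.006)&(abs(X[...,0]-.522)<.045)&(abs(X[...,1]-.296)<.045)
print(m.sum(),X[m].mean(0),cv2.minAreaRect((X[m][:,:2]*1000).astype(np.float32)))
```

```text
t 12.85 pos [0.5215 0.2924 0.1399] shift [0.08 0.94 0.15] turn [ 0.02  0.02 -0.01] F [-0.8  -0.69 -1.07] M [0.023 0.    0.03 ] gw 0.363 q [ 0.47 -0.01  1.72 -0.    1.43  0.15]
2869 [0.52161059 0.30612664 0.00637546] ((521.6262817382812, 294.5832824707031), (61.027748107910156, 59.82571792602539), 19.325828552246094)
```

View pics/ow3.png

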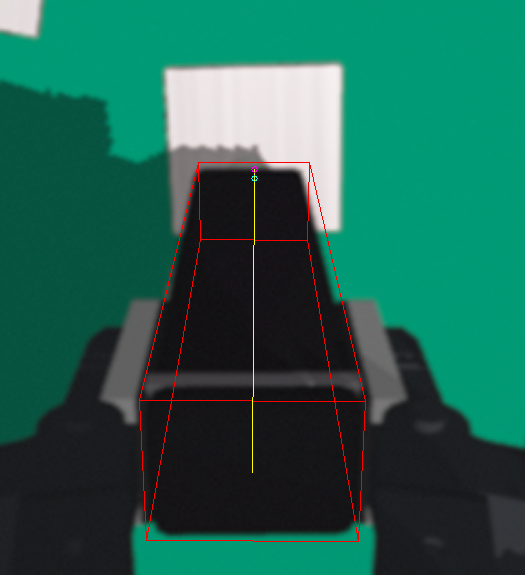

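View pics/os3.png

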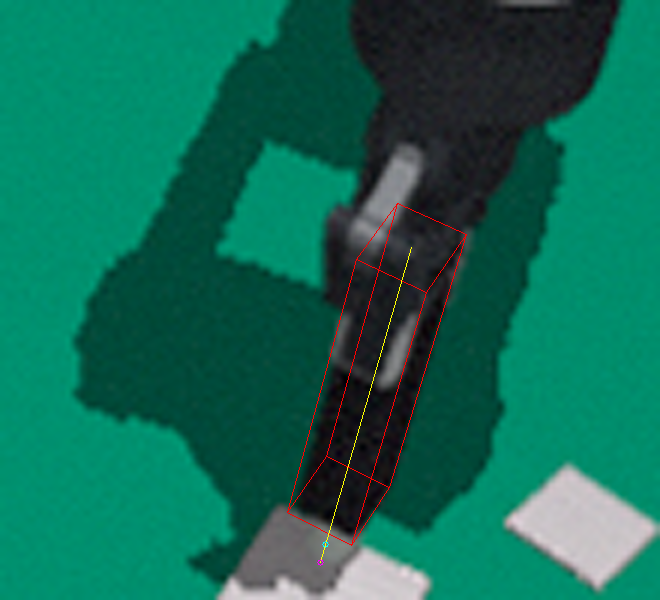

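The large plate lies under the nose (large plate at about (255,150) in the crop). The gauge is upright and matches the overlay. I'll lower it gently.

Emit:
{"name": "step_arm", "arguments": {"deltas": [[[0.05,0.3,0.1],[0,0,0],-1],[[0,0.3,0],[0,0,0],-1],[[0,0,0],[0,0,0],-1],[[0,0,0],[0,0,0],-1]]}}

```text
clock: 13.35
ee_pos: [0.5227, 0.2954, 0.1292]
tool_rot: [-0.698, 0.698, 0.114, -0.112]
wrist_force: [-0.2, 0.1, -2.4]
grip_width: 0.366
```

Run:
```python
from h import *
go([.522,.2952,.121],tool(18.3))
```

```text
t 13.35 pos [0.5227 0.2954 0.1292] shift [-0.04  0.41  0.  ] turn [0.01 0.02 0.04] F [-0.16  0.11 -2.4 ] M [-0.011  0.034 -0.037] gw 0.366 q [ 0.47 -0.    1.73 -0.    1.41  0.15]
```

Emit:
{"name": "step_arm", "arguments": {"deltas": [[[0,0.15,0],[0,0,0],-1],[[0,0.15,0],[0,0,0],-1],[[0,0,0],[0,0,0],-1]]}}

```text
clock: 13.65
ee_pos: [0.5229, 0.2955, 0.1232]
tool_rot: [-0.698, 0.698, 0.114, -0.112]
wrist_force: [-0.9, 0.4, -0.3]
grip_width: 0.368
```

Run:
```python
from h import *
go([.522,.2952,.121],tool(18.3))
```

```text
t 13.65 pos [0.5229 0.2955 0.1232] shift [-0.05  0.11 -0.  ] turn [0.01 0.02 0.05] F [-0.87  0.43 -0.33] M [-0.01   0.04  -0.044] gw 0.368 q [ 0.47  0.    1.74 -0.    1.4   0.15]
```

Emit:
{"name": "step_arm", "arguments": {"deltas": [[[0,0.1,0],[0,0,0],-1],[[0,0,0],[0,0,0],-1],[[0,0,0],[0,0,0],-1],[[0,0,0],[0,0,0],-1],[[0,0,0],[0,0,0],-1]]}}

```text
clock: 14.15
ee_pos: [0.523, 0.2956, 0.1217]
tool_rot: [-0.698, 0.698, 0.114, -0.112]
wrist_force: [-0.7, 0.0, 0.1]
grip_width: 0.37
```

Run:
```python
from h import *
go([.522,.2952,.121],tool(18.3))
```

```text
t 14.15 pos [0.523  0.2956 0.1217] shift [-0.05  0.04 -0.  ] turn [0.01 0.02 0.05] F [-0.69  0.02  0.11] M [-0.05   0.311 -0.007] gw 0.37 q [ 0.47  0.    1.74 -0.    1.4   0.15]
```

Emit:
{"name": "step_arm", "arguments": {"deltas": [[[0,0.05,0],[0,0,0],-1],[[0,0,0],[0,0,0],-1],[[0,0,0],[0,0,0],-1],[[0,0,0],[0,0,0],-1],[[0,0,0],[0,0,0],-1],[[0,0,0],[0,0,0],-1],[[0,0,0],[0,0,0],-1],[[0,0,0],[0,0,0],-1],[[0,0,0],[0,0,0],-1],[[0,0,0],[0,0,0],-1],[[0,0,0],[0,0,0],-1]]}}

```text
clock: 15.25
ee_pos: [0.523, 0.2955, 0.1208]
tool_rot: [-0.698, 0.698, 0.114, -0.112]
wrist_force: [-1.5, -0.5, 0.0]
grip_width: 0.372
```

Run:
```python
from h import *
go([.522,.2952,.121],tool(18.3))
q=shot('scene','s4')
s=manip.sense();T=Rq(s['tool_rot']);e=s['ee_pos']
overlay(q,e,T,.109,0,0,6,(360,470,250,350),'os4')
```

```text
t 15.25 pos [0.523  0.2955 0.1208] shift [-0.05 -0.01 -0.  ] turn [0.01 0.02 0.06] F [-1.47 -0.51  0.02] M [-0.082  0.327 -0.015] gw 0.372 q [ 0.47  0.    1.74 -0.    1.39  0.15]
```

View pics/os4.png

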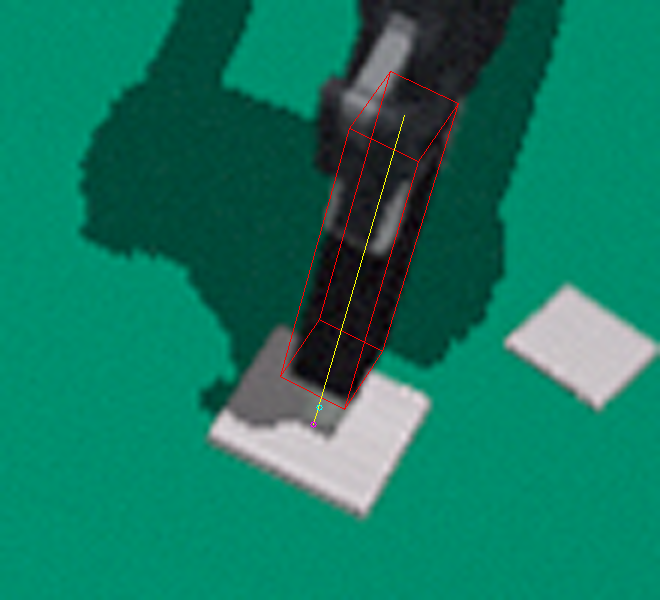

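Emit:
{"name": "step_arm", "arguments": {"deltas": [[[0,-0.3,0],[0,0,0],-1],[[0,-0.8,0],[0,0,0],-1],[[0,-0.9,0],[0,0,0],-1],[[0,-0.9,0],[0,0,0],-1],[[0,-0.9,0],[0,0,0],-1],[[0,-0.9,0],[0,0,0],-1],[[0,-0.9,0],[0,0,0],-1],[[0,-0.9,0],[0,0,0],-1],[[0,0,0],[0,0,0],-1],[[0,0,0],[0,0,0],-1]]}}

```text
clock: 16.3
ee_pos: [0.5222, 0.2953, 0.2647]
tool_rot: [0.698, -0.698, -0.116, 0.11]
wrist_force: [0.2, 0.2, -3.5]
grip_width: 0.37
```

Run:
```python
from h import *
p=load('top0')
K=p['camera_matrix'];c=np.array([.464,-.2935,.065]);n=np.array([-.404,-.1236,.906])
g=p['img'][260:273,347:362].astype(float).mean(2);mm=g<np.median(g)-25
yy,xx=np.nonzero(mm);(cx,cy),(a,b),t=cv2.fitEllipse(np.stack([xx+347,yy+260],-1).astype(np.float32));print('ring px',cx,cy,a,b)
o=-p['R'].T@p['t'];d=np.array([(cx-K[0,2])/K[0,0],(cy-K[1,2])/K[1,1],1])@p['R'];print('ring',o+d*((c-o)@n)/(d@n), o+d*(.065-o[2])/d[2])
s=manip.sense();T=Rq(s['tool_rot']);e=s['ee_pos']
w=shot('wrist','w5');q=shot('scene','s5');
overlay(w,e,T,.109,0,0,2.5,(180,390,140,370),'ow5')
print(proj(q,e));overlay(q,e,T,.109,0,0,6,(360,470,200,300),'os5')
go(c+n*.18,tool(17,25,197))
```

```text
ring px 354.4942626953125 265.6614990234375 9.451860427856445 10.636896133422852
ring [ 0.4644302  -0.29296716  0.06526453] [ 0.46441981 -0.29300176  0.065     ]
[[438.22049574 229.76279566]]
t 16.4 pos [0.5221 0.2953 0.2642] shift [-15.86   1.69 -26.93] turn [-0.07  0.34 -6.13] F [ 0.24  0.64 -2.21] M [-0.018 -0.026  0.019] gw 0.366 q [ 0.47 -0.06  1.57 -0.    1.63  0.15]
```

View pics/ow5.png

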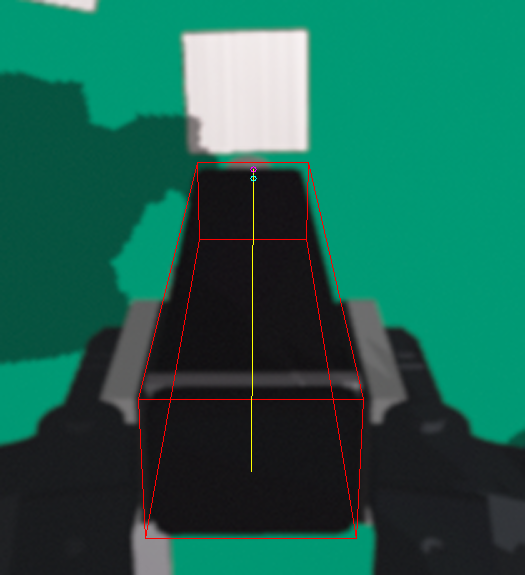

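View pics/os5.png

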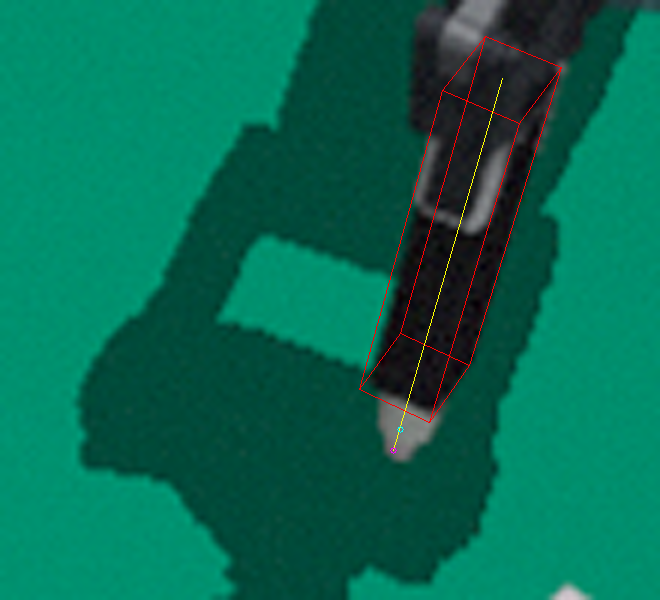

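Emit:
{"name": "step_arm", "arguments": {"deltas": [[[-0.3,-0.1,-0.5],[0,0,0],-1],[[-0.53,-0.1,-0.9],[0,0,0],-1],[[-0.53,-0.1,-0.9],[0,0,0],-1],[[-0.53,-0.1,-0.9],[0,0,0],-1],[[-0.53,-0.1,-0.9],[0,0,0],-1],[[-0.53,-0.1,-0.9],[0,0,0],-1],[[-0.53,-0.1,-0.9],[0,0,0],-1],[[-0.53,-0.1,-0.9],[0,0,0],-1],[[-0.53,0,-0.9],[0,0,0],-1],[[-0.53,0,-0.9],[0,0,0],-1],[[-0.53,0,-0.9],[0,0,0],-1],[[-0.53,0,-0.9],[0,0,0],-1],[[-0.53,0,-0.9],[0,0,0],-1],[[-0.53,0,-0.9],[0,0,0],-1],[[-0.53,0,-0.9],[0,0,0],-1]]}}

```text
clock: 17.9
ee_pos: [0.444, -0.028, 0.2737]
tool_rot: [-0.697, 0.699, 0.112, -0.112]
wrist_force: [-0.1, 0.0, -2.2]
grip_width: 0.368
```

Run:
```python
from h import *
go([.391,-.316,.28],tool(17))
```

```text
t 17.9 pos [ 0.444  -0.028   0.2737] shift [ -7.02  -0.26 -12.85] turn [ 0.04  0.31 -0.02] F [-0.13  0.02 -2.17] M [ 0.034 -0.012 -0.002] gw 0.368 q [-0.12 -0.41  1.84 -0.    1.71 -0.44]
```

Emit:
{"name": "step_arm", "arguments": {"deltas": [[[-0.5,-0.1,-0.9],[0,0.1,0],-1],[[-0.5,-0.1,-0.9],[0,0.1,0],-1],[[-0.5,-0.1,-0.9],[0,0.1,0],-1],[[-0.5,0,-0.9],[0,0,0],-1],[[-0.5,0,-0.9],[0,0,0],-1],[[-0.5,0,-0.9],[0,0,0],-1],[[-0.5,0,-0.9],[0,0,0],-1],[[-0.5,0,-0.9],[0,0,0],-1],[[-0.5,0,-0.9],[0,0,0],-1],[[-0.5,0,-0.9],[0,0,0],-1],[[-0.5,0,-0.9],[0,0,0],-1],[[-0.5,0,-0.9],[0,0,0],-1],[[-0.3,0,-0.6],[0,0,0],-1],[[0,0,0],[0,0,0],-1],[[0,0,0],[0,0,0],-1]]}}

```text
clock: 19.4
ee_pos: [0.3674, -0.3014, 0.2756]
tool_rot: [-0.699, 0.701, 0.098, -0.102]
wrist_force: [-0.0, 0.6, -2.0]
grip_width: 0.37
```

Run:
```python
from h import *
go([.391,-.316,.28],tool(17))
c=np.array([.4644,-.293,.065]);n=np.array([-.404,-.1236,.906])
go(c+n*.18,tool(17,25,197))
```

```text
t 19.4 pos [ 0.3674 -0.3014  0.2756] shift [ 0.93 -0.22 -1.03] turn [ 0.03 -0.18 -0.09] F [-0.04  0.62 -1.97] M [0.024 0.038 0.046] gw 0.37 q [-0.74 -0.33  1.78 -0.01  1.69 -1.02]
t 19.4 pos [ 0.3674 -0.3014  0.2756] shift [ 0.99  2.37 -1.  ] turn [ 0.07 -0.17 -6.34] F [-0.04  0.62 -1.97] M [0.024 0.038 0.046] gw 0.37 q [-0.74 -0.33  1.78 -0.01  1.69 -1.02]
```

Emit:
{"name": "step_arm", "arguments": {"deltas": [[[0,0,-0.3],[0,-0.1,-0.9],-1],[[0,0,-0.3],[0,-0.1,-0.9],-1],[[0,0,-0.3],[0,0,-0.9],-1],[[0,0,0],[0,0,-0.9],-1],[[0,0,0],[0,0,-0.9],-1],[[0,0,0],[0,0,-0.9],-1],[[0,0,0],[0,0,-0.3],-1],[[0,0,0],[0,0,0],-1],[[0,0,0],[0,0,0],-1]]}}

```text
clock: 20.3
ee_pos: [0.3739, -0.3127, 0.2759]
tool_rot: [0.705, -0.664, -0.246, -0.035]
wrist_force: [0.1, -0.0, -1.0]
grip_width: 0.369
```

Run:
```python
from h import *
c=np.array([.4644,-.293,.065]);n=np.array([-.404,-.1236,.906]);T=tool(17,25,197)
go(c+n*.15-T[:,2]*.0025,T)
```

```text
t 20.3 pos [ 0.3739 -0.3127  0.2759] shift [-0.15  4.02 -0.51] turn [-0.01  0.14 -0.45] F [ 0.1  -0.03 -1.02] M [-0.157  0.268  0.051] gw 0.369 q [-0.98 -0.43  1.89  0.39  1.56 -1.26]
```

Emit:
{"name": "step_arm", "arguments": {"deltas": [[[-0.1,0.4,-0.4],[0,0.1,-0.4],-1],[[0,0.8,0],[0,0,0],-1],[[0,0.8,0],[0,0,0],-1],[[0,0.8,0],[0,0,0],-1],[[0,0.6,0],[0,0,0],-1],[[0,0,0],[0,0,0],-1],[[0,0,0],[0,0,0],-1]]}}

```text
clock: 21.0
ee_pos: [0.4049, -0.3115, 0.2057]
tool_rot: [0.707, -0.659, -0.253, -0.046]
wrist_force: [-0.4, 0.3, -1.9]
grip_width: 0.365
```

Run:
```python
from h import *
c=np.array([.4644,-.293,.065]);n=np.array([-.404,-.1236,.906]);T=tool(17,25,197)
go(c+n*.15-T[:,2]*.0025,T)
s=manip.sense();T=Rq(s['tool_rot']);e=s['ee_pos']
w=shot('wrist','w6');q=shot('scene','s6');t=shot('top','t6')
overlay(w,e,T,.109,0,0,2,(130,430,60,360),'ow6')
overlay(q,e,T,.109,0,0,6,(215,315,115,215),'os6')
overlay(t,e,T,.109,0,0,5,(300,420,190,300),'ot6')
```

```text
t 21.0 pos [ 0.4049 -0.3115  0.2057] shift [-0.15  0.19 -0.11] turn [-0.07  0.04 -0.07] F [-0.42  0.28 -1.85] M [-0.073  0.303 -0.007] gw 0.365 q [-0.93 -0.37  1.97  0.41  1.41 -1.27]
```

View pics/ow6.png

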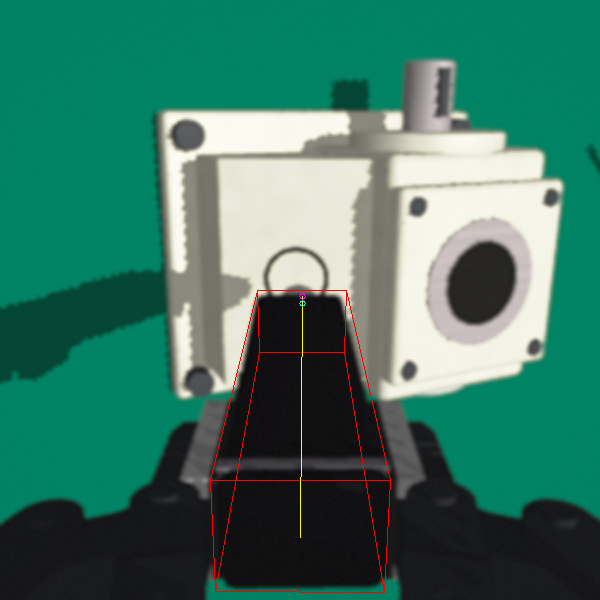

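View pics/os6.png

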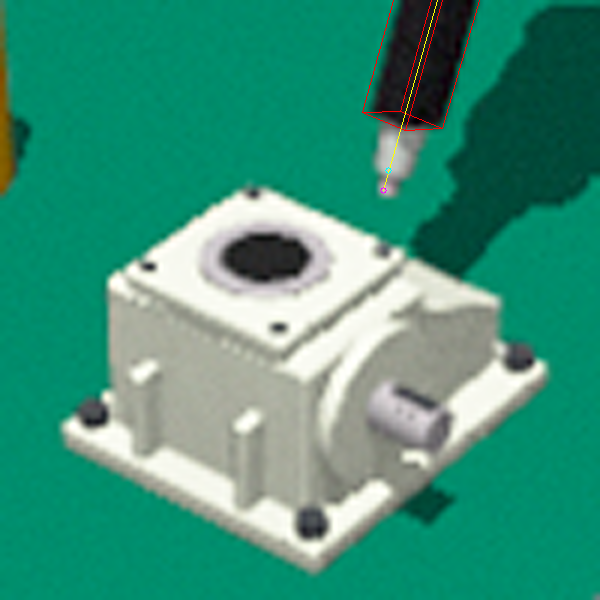

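View pics/ot6.png

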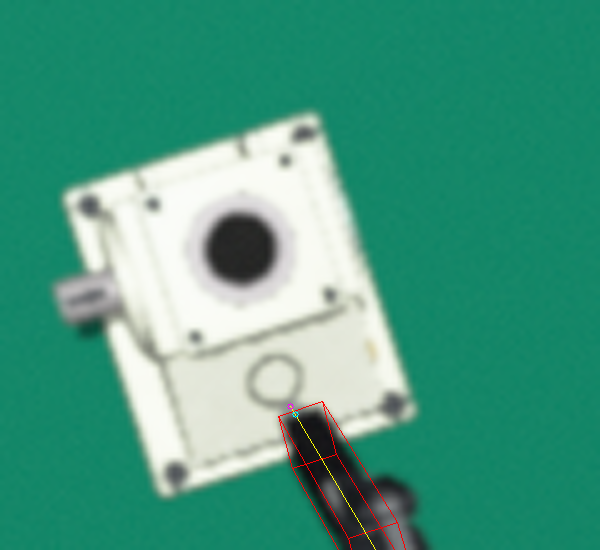

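Run:
```python
from h import *
s=manip.sense();T=Rq(s['tool_rot']);e=s['ee_pos']
w=load('w6');q=load('s6')
X=xyz(w);img=w['img'].astype(int)
# slope fit and ring from wrist camera
v,u=np.mgrid[0:420,0:560]
m=(w['depth']>0)&(u>242)&(u<312)&(v>145)&(v<205)&(img.min(2)>120);Q=X[m]
for _ in range(6):
    c=Q.mean(0);n=np.linalg.svd(Q-c)[2][2];Q=Q[abs((Q-c)@n)<.003]
n*=np.sign(n[2]);print('slope',len(Q),c,n,np.degrees(np.arccos(n[2])),np.degrees(np.arctan2(n[1],n[0])))
r=(u>=258)&(u<=297)&(v>=180)&(v<=203)&(img.mean(2)<150)&~((v>198)&(u>265)&(u<290))
pts=np.stack([u[r],v[r]],-1).astype(np.float32);(cx,cy),ab,_=cv2.fitEllipse(pts);print(len(pts),cx,cy,ab)
K=w['camera_matrix'];o=-w['R'].T@w['t'];d=np.array([(cx-K[0,2])/K[0,0],(cy-K[1,2])/K[1,1],1])@w['R'];ring=o+d*((c-o)@n)/(d@n);print('ring',ring)
for off,rx in ((0,0),(.002,0),(.004,0),(0,1),(0,2),(0,3)):
    Rg=T@Ro.from_euler('x',rx,degrees=True).as_matrix();G=e-T[:,1]*.019+T[:,2]*off
    f=lambda x,y,z:G+Rg@np.array([x,.128-z,y])
    print(off,rx,'nose far edge w',proj(w,f(0,.0085,0)).round(1),'body far low edge',proj(w,f(0,.012,.024)).round(1),'body top edges',proj(w,f(0,.012,.15)).round(1),proj(w,f(0,-.012,.15)).round(1),'foot scene',proj(q,f(0,0,-.01)).round(1),'low body corners',proj(q,[f(.016,.012,.024),f(-.016,.012,.024),f(.016,-.012,.024)]).round(1).tolist())
cv2.imwrite('pics/z6.png',cv2.resize(q['img'][125:155,265:305,::-1],None,fx=16,fy=16,interpolation=cv2.INTER_CUBIC))
cv2.imwrite('pics/zw6.png',cv2.resize(w['img'][170:360,220:340,::-1],None,fx=3,fy=3,interpolation=cv2.INTER_CUBIC))
```

```text
slope 3927 [ 0.4567159  -0.27240941  0.06490594] [-0.40340217 -0.12335412  0.90666998] 24.950851193570127 -162.9971821192169
128 277.6371154785156 198.4136199951172 (28.575990676879883, 30.28154182434082)
ring [ 0.46380678 -0.29371074  0.06516278]
0 0 nose far edge w [[280.8 201.6]] body far low edge [[280.7 205.5]] body top edges [[279.9 301.6]] [[279.8 357.7]] foot scene [[278.3 146. ]] low body corners [[281.9, 135.9], [288.1, 135.6], [274.9, 133.0]]
0.002 0 nose far edge w [[280.8 199.2]] body far low edge [[280.7 202.9]] body top edges [[279.9 296.6]] [[279.9 353.3]] foot scene [[278.8 146.2]] low body corners [[282.5, 136.1], [288.7, 135.8], [275.5, 133.2]]
0.004 0 nose far edge w [[280.8 196.7]] body far low edge [[280.7 200.2]] body top edges [[279.9 291.6]] [[279.9 348.8]] foot scene [[279.4 146.5]] low body corners [[283.1, 136.4], [289.3, 136.1], [276.1, 133.4]]
0 1 nose far edge w [[280.8 199. ]] body far low edge [[280.7 203.2]] body top edges [[279.9 302.9]] [[279.9 358.1]] foot scene [[279.  146.3]] low body corners [[282.5, 136.0], [288.7, 135.7], [275.4, 133.2]]
0 2 nose far edge w [[280.8 196.3]] body far low edge [[280.7 200.8]] body top edges [[279.9 304.2]] [[279.9 358.5]] foot scene [[279.7 146.6]] low body corners [[283.1, 136.2], [289.2, 135.9], [275.9, 133.5]]
0 3 nose far edge w [[280.8 193.6]] body far low edge [[280.7 198.5]] body top edges [[279.9 305.5]] [[279.9 358.9]] foot scene [[280.4 146.8]] low body corners [[283.6, 136.3], [289.8, 136.0], [276.4, 133.8]]
```

View pics/z6.png

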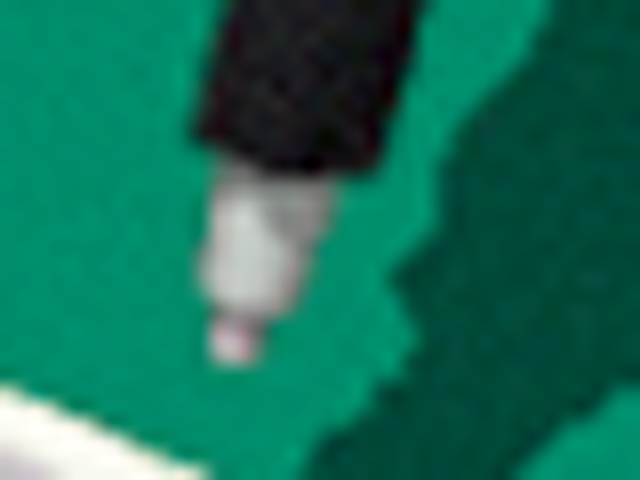

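View pics/zw6.png

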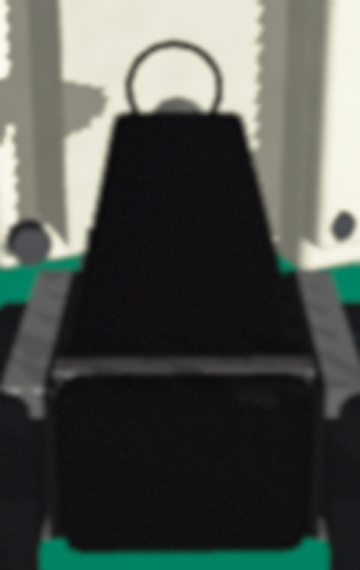

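Run:
```python
from h import *
# dark hole (motor flange) centre on plane z~0.106 in each camera
for tag,roi in (('s6',(245,272,150,165)),('t6',(336,361,228,250)),('w6',(345,390,175,225))):
    p=load(tag);a,b,c,d=roi;g=p['img'][c:d,a:b].mean(2);m=(g<90).astype(np.uint8)
    n,l,st,ce=cv2.connectedComponentsWithStats(m);i=1+np.argmax(st[1:,4]);cx,cy=ce[i]+[a,c]
    K=p['camera_matrix'];o=-p['R'].T@p['t'];dd=np.array([(cx-K[0,2])/K[0,0],(cy-K[1,2])/K[1,1],1])@p['R']
    X=xyz(p);ring=(X[c-4:d+4,a-4:b+4,2]);print(tag,st[i],cx,cy,(o+dd*(.106-o[2])/dd[2]).round(4),np.percentile(ring,90))
```

```text
s6 [ 7  4 15  8 88] 258.8863636363636 157.45454545454547 [ 0.534  -0.2721  0.106 ] 0.10735002874856026
t6 [  6   5  13  13 138] 347.81159420289856 239.2246376811594 [ 0.5357 -0.2717  0.106 ] 0.11020737007921316
w6 [   9    6   33   41 1061] 370.2205466540999 201.02639019792647 [ 0.5357 -0.2724  0.106 ] 0.1081040512931069
```

Emit:
{"name": "step_arm", "arguments": {"deltas": [[[-0.1,0.3,-0.05],[0,0,-0.05],-1],[[0,0.5,0],[0,0,0],-1],[[0,0.4,0],[0,0,0],-1],[[0,0.1,0],[0,0,0],-1],[[0,0,0],[0,0,0],-1],[[0,0,0],[0,0,0],-1]]}}

```text
clock: 21.75
ee_pos: [0.4144, -0.3104, 0.1808]
tool_rot: [0.706, -0.66, -0.254, -0.048]
wrist_force: [-0.5, -0.3, -1.6]
grip_width: 0.366
```

Run:
```python
from h import *
c=np.array([.464,-.2934,.0651]);n=np.array([-.404,-.1236,.906]);T=tool(17,25,197)
go(c+n*.1155-T[:,2]*.0012+T[:,0]*.001,T)
s=manip.sense();T=Rq(s['tool_rot']);e=s['ee_pos'];print('d',(e-c)@n)
w=shot('wrist','w7');q=shot('scene','s7');t=shot('top','t7')
cv2.imwrite('pics/zw7.png',cv2.resize(w['img'][150:300,200:360,::-1],None,fx=4,fy=4,interpolation=cv2.INTER_CUBIC))
overlay(q,e,T,.109,0,0,8,(245,315,130,200),'os7')
overlay(t,e,T,.109,0,0,8,(320,390,230,290),'ot7')
```

```text
t 21.75 pos [ 0.4144 -0.3104  0.1808] shift [-0.02  0.58  0.03] turn [-0.03  0.04 -0.  ] F [-0.52 -0.25 -1.61] M [-0.109  0.347 -0.014] gw 0.366 q [-0.92 -0.35  1.99  0.42  1.36 -1.28]
d 0.1269282472923626
```

View pics/zw7.png

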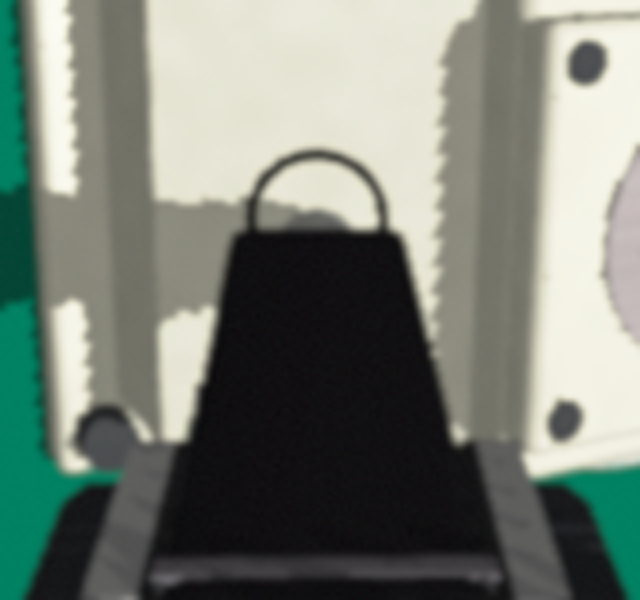

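View pics/os7.png

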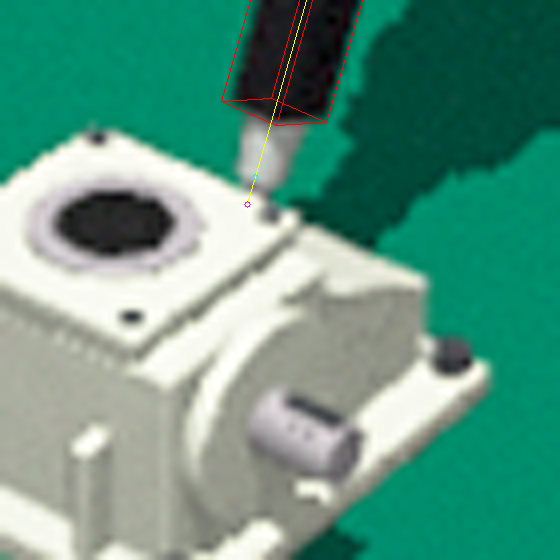

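View pics/ot7.png

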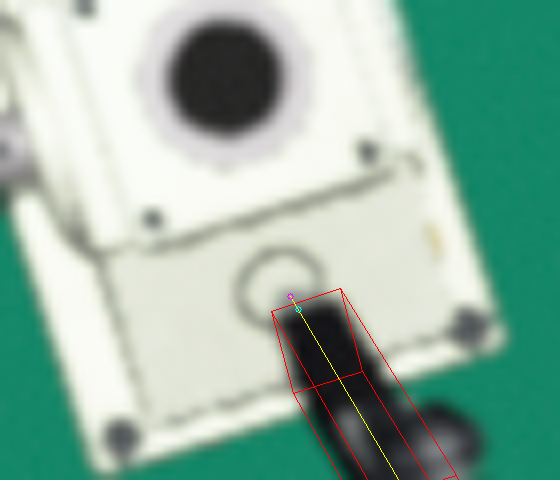

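Emit:
{"name": "step_arm", "arguments": {"deltas": [[[0,0.2,0],[0,0,0],-1],[[0,0.15,0],[0,0,0],-1],[[0,0,0],[0,0,0],-1],[[0,0,0],[0,0,0],-1]]}}

```text
clock: 22.3
ee_pos: [0.4175, -0.3098, 0.1746]
tool_rot: [0.705, -0.66, -0.254, -0.048]
wrist_force: [-0.3, -0.2, -2.0]
grip_width: 0.37
```

```bash
cat > k.py <<'E'
from h import *
c=np.array([.464,-.2934,.0651]);n=np.array([-.404,-.1236,.906]);T=tool(17,25,197)
go(c+n*.1155-T[:,2]*.0012+T[:,0]*.001,T)
s=manip.sense();T=Rq(s['tool_rot']);e=s['ee_pos'];print('d',(e-c)@n,'foot est',e+T[:,1]*.109,'Fn',s['wrist_force']@n)
E
python3 k.py
```

```text
t 22.3 pos [ 0.4175 -0.3098  0.1746] shift [-0.03  0.23  0.04] turn [-0.01  0.04  0.  ] F [-0.33 -0.21 -1.99] M [-0.078  0.376 -0.004] gw 0.37 q [-0.91 -0.34  2.    0.42  1.34 -1.28]
d 0.1200078025680315 foot est [ 0.46153537 -0.29619693  0.07580971] Fn -1.6419618156413298
```

Emit:
{"name": "step_arm", "arguments": {"deltas": [[[-0.02,0.1,0.03],[0,0,0],-1],[[0,0.06,0],[0,0,0],-1],[[0,0,0],[0,0,0],-1],[[0,0,0],[0,0,0],-1]]}}

```text
clock: 22.7
ee_pos: [0.4183, -0.309, 0.1717]
tool_rot: [0.705, -0.66, -0.255, -0.048]
wrist_force: [-1.9, 0.1, -0.2]
grip_width: 0.367
```

```bash
python3 k.py
```

```text
t 22.7 pos [ 0.4183 -0.309   0.1717] shift [-0.02  0.08  0.02] turn [-0.    0.04  0.  ] F [-1.86  0.06 -0.18] M [-0.125  0.449  0.034] gw 0.367 q [-0.91 -0.34  2.    0.42  1.34 -1.28]
d 0.11695170496548464 foot est [ 0.46242195 -0.29552387  0.07292367] Fn 0.5824942415434352
```

Emit:
{"name": "step_arm", "arguments": {"deltas": [[[0,0.07,0],[0,0,0],-1],[[0,0,0],[0,0,0],-1],[[0,0,0],[0,0,0],-1],[[0,0,0],[0,0,0],-1],[[0,0,0],[0,0,0],-1],[[0,0,0],[0,0,0],-1]]}}

```text
clock: 23.3
ee_pos: [0.4189, -0.3089, 0.1706]
tool_rot: [0.705, -0.66, -0.255, -0.048]
wrist_force: [-1.2, -0.2, 0.7]
grip_width: 0.37
```

```bash
python3 k.py
python3 - <<'E'
from h import *
w=shot('wrist','w8');q=shot('scene','s8');t=shot('top','t8')
s=manip.sense();T=Rq(s['tool_rot']);e=s['ee_pos']
cv2.imwrite('pics/zw8.png',cv2.resize(w['img'][150:300,200:360,::-1],None,fx=4,fy=4,interpolation=cv2.INTER_CUBIC))
overlay(q,e,T,.109,0,0,8,(245,315,130,200),'os8')
overlay(t,e,T,.109,0,0,8,(320,390,230,290),'ot8')
# housing yaw/pose check: hole
for tag,roi in (('t8',(336,361,228,250)),):
    p=t;a,b,c,d=roi;g=p['img'][c:d,a:b].mean(2);m=(g<90).astype(np.uint8)
    n,l,st,ce=cv2.connectedComponentsWithStats(m);i=1+np.argmax(st[1:,4]);print(ce[i]+[a,c])
E
```

```text
t 23.3 pos [ 0.4189 -0.3089  0.1706] shift [-0.02  0.02  0.02] turn [0.   0.04 0.  ] F [-1.18 -0.21  0.66] M [-0.028  0.518  0.049] gw 0.37 q [-0.91 -0.34  2.    0.42  1.33 -1.28]
d 0.11575038880168823 foot est [ 0.46294145 -0.29544995  0.07183945] Fn 1.1035398598090127
[347.79562044 239.27007299]
```

View pics/zw8.png

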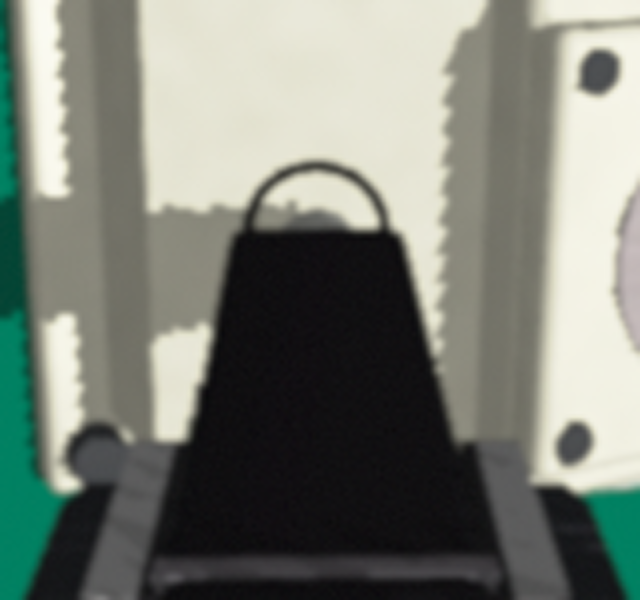

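View pics/ot8.png

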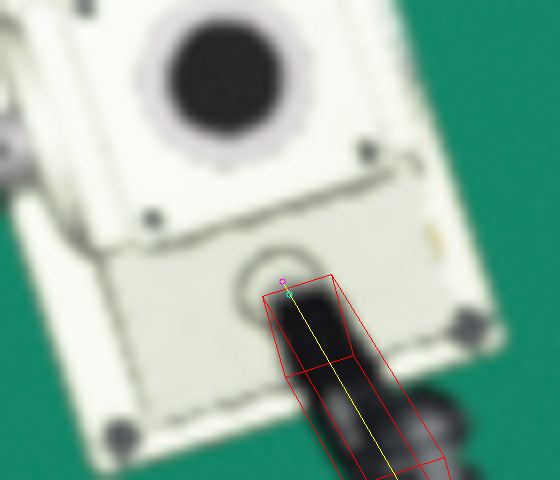

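View pics/os8.png

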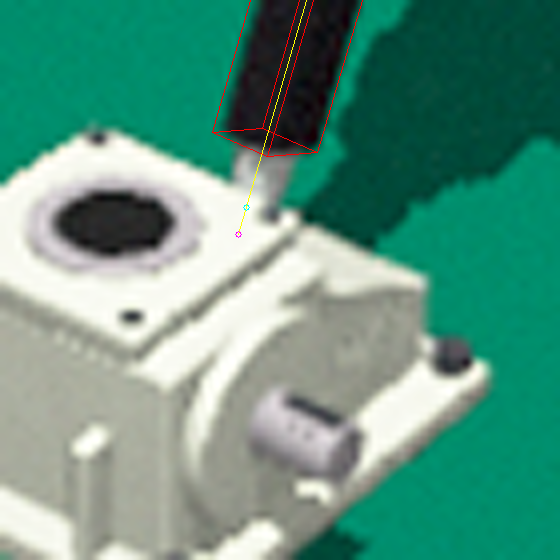

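Run:
```python
from h import *
s=manip.sense();T=Rq(s['tool_rot']);e=s['ee_pos'];w=load('w8')
ring=np.array([.464,-.2934,.0651])
a=proj(w,[ring,ring+T[:,2]*.013,ring+T[:,0]*.013])
print(((a-[200,150])*4).round(0))
for off in (-.003,0,.003): print(off,((proj(w,e+T[:,1]*.109+T[:,2]*(.0085+off))-[200,150])*4).round(0), ((e+T[:,1]*.1155+T[:,2]*off-ring)@T*1000).round(1))
```

```text
[[316. 227.]
 [316. 165.]
 [379. 227.]]
-0.003 [[322. 218.]] [ 1.4 -0.3 -4.6]
0 [[322. 203.]] [ 1.4 -0.3 -1.6]
0.003 [[322. 189.]] [ 1.4 -0.3  1.4]
```

```bash
python3 -c "
from h import *
exec(open('k.py').read())
print(manip.job_done())"; python3 k.py
```

```text
t 23.45 pos [ 0.4189 -0.3089  0.1706] shift [-0.02  0.01  0.02] turn [0.   0.04 0.  ] F [-1.68  0.29  0.11] M [-0.075  0.533  0.008] gw 0.373 q [-0.91 -0.34  2.    0.42  1.33 -1.28]
d 0.11571948243970089 foot est [ 0.46293707 -0.29543551  0.07180536] Fn 0.743778198462261
the job is handed in; nothing more can be done
None
the job is handed in; nothing more can be done
```

I lifted the gauge out of its stand and zeroed it on the large steel plate for just over a second. I then set it on the inked ring, tilted 25° to match the sloping face, and handed it in still gripped and lightly pressed, at about 23.5 s. The program reports no verdict, so what follows is from my own checks.

- **Zero check:** the probe was pushed in an estimated 2–4 mm on the plate, with about 2 N of force. The gauge looked about 1–2° from square, within the 8° limit.
- **Reading on the ring:** the probe was pushed in about 3.3 mm judging by the tool position, with about 2.5 N of force. The tool axis was within about 0.2° of the face's normal, not counting the gauge's own small tilt in the grip.
- **Housing:** it did not shift between the last two top views.
- **Foot position:** the cameras disagreed slightly on how the gauge sits in the grip. The wrist view put the foot about 3 mm to one side of the ring's centre and the scene view slightly to the other side. The tool position alone put it about 2 mm off. All of these are inside the 8 mm limit, so I left it.
- **Force readings:** the wrist sensor is noisy by roughly 0.5–1 N and also showed a sideways force of about 1.5 N at both contacts. The forces above are therefore approximate.

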